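# Dispense four battery cells with the rocker

### The job

Give out four battery cells for the empty holder: push the dispenser's paddle all the way down so that the gate lifts and the two front cells roll into the pick-up trough, let it come all the way back up so that the next two roll down to the gate, and do the same once more. Leave the last two cells waiting behind the closed gate, do not touch the cells themselves, and leave everything else on the bench where it stands.

Things in the scene. Friction and masses are not known exactly. Their poses are not given: they have to be found in the camera images.
- dispenser: screwed-down bench dispenser for battery cells: a sheet-metal chute 220 mm long, outer sides at y = +37 and -37 mm, sloping down at 14 degrees along its -x to a front lip. Origin on the bench below the pivot; x level, uphill; y left seen from the lip; z up. The gate closes the chute at x = -15 mm; the magazine of waiting cells runs from there to a rear wall at x = 99 mm, at most 89 mm high
- trough (a point): middle of the floor of the open, low-sided pick-up trough: the part of the chute from the gate (x = -15 mm in the dispenser's frame, floor 37 mm above the bench) down to the 12 mm high front lip (x = -108 mm, floor 14 mm above the bench)
- rocker (a joint): spring-returned seesaw lever, cross shaft 67 mm above the dispenser's origin: 0 = at rest, gate down; 0.48 rad = paddle down on its stop, gate up. From 0.3 rad a stop blade holds back all but the two front cells; from 0.4 rad these two roll out, within about 1 s. Let back up, the next two roll to the gate within 1 s
- paddle (a point): centre of the top of the paddle, the rocker's uphill end: rubber-faced plate 44 mm (dispenser x) x 46 mm (y), 7 mm thick, right of the chute; at rest at x = 62, y = -70, z = 87 mm in the dispenser's frame, uphill edge tilted 14 degrees up. Moves with it: fully pressed it is 31 mm lower, 2 mm uphill, tilted 14 degrees down. Pressing takes 5 N, at the bottom 9 N
- gate_edge (a point): middle of the lower edge of the gate, the cross blade on the rocker's downhill end, 56 mm wide; at rest 9 mm above the chute floor, it rises by about 11 mm when the paddle is fully down
- cell1: cylindrical battery cell, 18 mm diameter, 65 mm long, 46 g, dull blue-grey sleeve with bare steel ends, number 1 counted from the gate uphill, lying across the chute (free to roll); origin at its centre, y along its axis
- cell2: cylindrical battery cell, 18 mm diameter, 65 mm long, 46 g, dull blue-grey sleeve with bare steel ends, number 2 counted from the gate uphill, lying across the chute (free to roll); origin at its centre, y along its axis
- cell3: cylindrical battery cell, 18 mm diameter, 65 mm long, 46 g, dull blue-grey sleeve with bare steel ends, number 3 counted from the gate uphill, lying across the chute (free to roll); origin at its centre, y along its axis
- cell4: cylindrical battery cell, 18 mm diameter, 65 mm long, 46 g, dull blue-grey sleeve with bare steel ends, number 4 counted from the gate uphill, lying across the chute (free to roll); origin at its centre, y along its axis
- cell5: cylindrical battery cell, 18 mm diameter, 65 mm long, 46 g, dull blue-grey sleeve with bare steel ends, number 5 counted from the gate uphill, lying across the chute (free to roll); origin at its centre, y along its axis
- cell6: cylindrical battery cell, 18 mm diameter, 65 mm long, 46 g, dull blue-grey sleeve with bare steel ends, number 6 counted from the gate uphill, lying across the chute (free to roll); origin at its centre, y along its axis
- flux_bottle: white plastic flux bottle, 38 mm across, 85 mm tall, standing left of the dispenser (bystander); origin under its centre
- cell_holder: empty black four-bay cell holder, 78 x 83 x 19 mm, lying left of the trough (bystander); origin under its centre
- screwdriver: black-handled screwdriver, 170 mm long, 26 mm thick, lying right of the trough (bystander); origin on the bench under its middle
- side_cutters: side cutters with green handles, about 135 mm long, lying on the right of the bench (bystander); origin at the rivet, on the bench
- solder_reel: reel of solder, 54 mm across, 38 mm tall, on the left of the bench (bystander); origin under its centre
- perfboard: beige prototype board with parts on it, 160 x 100 mm, about 19 mm high, at the far edge of the bench (bystander); origin under its centre
- tip_cleaner: small dark steel bowl, 68 mm across, 45 mm tall, at the far edge of the bench (bystander); origin under its centre

How it is judged (in metres and radians):
On the way, in this order (a step that is already met when the one before it is completed fails the run):
1. the paddle is pressed fully down (first stroke) (value of joint rocker above 0.42 rad), for 0.1 s.
2. the first two cells lie in the trough, the gate is closed again and the next two have rolled down to it (value of joint rocker below 0.05 rad and x of cell1 in the frame of dispenser between -0.112 and -0.03 m and y of cell1 in the frame of dispenser between -0.01 and 0.01 m and z of cell1 in the frame of dispenser between 0.015 and 0.05 m and x of cell2 in the frame of dispenser between -0.112 and -0.03 m and y of cell2 in the frame of dispenser between -0.01 and 0.01 m and z of cell2 in the frame of dispenser between 0.015 and 0.05 m and x of cell3 in the frame of dispenser between -0.013 and 0.095 m and y of cell3 in the frame of dispenser between -0.01 and 0.01 m and z of cell3 in the frame of dispenser between 0.04 and 0.08 m and x of cell3 in the frame of dispenser below 0 m), for 0.1 s.
3. the paddle is pressed fully down again (second stroke) (value of joint rocker above 0.42 rad), for 0.1 s.
At the end, for the whole second after the job is handed in: Cells 1 to 4 lie at rest in the pick-up trough between the gate and the front lip, cells 5 and 6 lie at rest in the magazine behind the gate, all square in the lane (within 10 mm of its middle), and the rocker is back up (below 0.05 rad) (value of joint rocker below 0.05 rad and x of cell1 in the frame of dispenser between -0.112 and -0.03 m and y of cell1 in the frame of dispenser between -0.01 and 0.01 m and z of cell1 in the frame of dispenser between 0.015 and 0.05 m and linear speed of each of cell1, cell2, cell3, cell4, cell5, cell6 below 0.02 m/s and x of cell2 in the frame of dispenser between -0.112 and -0.03 m and y of cell2 in the frame of dispenser between -0.01 and 0.01 m and z of cell2 in the frame of dispenser between 0.015 and 0.05 m and x of cell3 in the frame of dispenser between -0.112 and -0.03 m and y of cell3 in the frame of dispenser between -0.01 and 0.01 m and z of cell3 in the frame of dispenser between 0.015 and 0.05 m and x of cell4 in the frame of dispenser between -0.112 and -0.03 m and y of cell4 in the frame of dispenser between -0.01 and 0.01 m and z of cell4 in the frame of dispenser between 0.015 and 0.05 m and x of cell5 in the frame of dispenser between -0.013 and 0.095 m and y of cell5 in the frame of dispenser between -0.01 and 0.01 m and z of cell5 in the frame of dispenser between 0.04 and 0.08 m and x of cell6 in the frame of dispenser between -0.013 and 0.095 m and y of cell6 in the frame of dispenser between -0.01 and 0.01 m and z of cell6 in the frame of dispenser between 0.04 and 0.08 m); the robot touches nothing.
It fails at once if the arm or the fingers touch a cell (contact force between any of the fingers, the arm and cell1 above 0.3 N or contact force between any of the fingers, the arm and cell2 above 0.3 N or contact force between any of the fingers, the arm and cell3 above 0.3 N or contact force between any of the fingers, the arm and cell4 above 0.3 N or contact force between any of the fingers, the arm and cell5 above 0.3 N or contact force between any of the fingers, the arm and cell6 above 0.3 N).
It fails at once if a cell is lifted out of the chute (height (world z) of any of cell1, cell2, cell3, cell4, cell5, cell6 above 0.1 m).
It fails at once if a fifth or sixth cell is let out past the gate (x of any of cell5, cell6 in the frame of dispenser below -0.03 m).
It fails at once if a bystander is shoved, lifted or knocked over (moved more than 15 mm) (distance of any of flux_bottle, cell_holder, screwdriver, side_cutters, solder_reel, perfboard, tip_cleaner from where it was at the start of the episode above 0.015 m).
It also fails if it takes over 45 s, if anything falls off the work surface, if the arm or the gripper's body presses on something with over 40 N, if the wrist force passes 120 N, or if a joint passes its speed limit or range.

### The arm

A 6-joint arm with a two-finger parallel gripper is mounted at the origin on the work surface. World frame = base frame: x ahead of the robot, y to its left, z up, the work surface at z = 0. Lengths are in mm, angles in rad, forces in N, time in s.
With the tool pointing down it reaches from about 350 to 925 mm from the base axis. Payload 6.4 kg.
Tool frame: the origin (TCP) lies between the finger pads; the fingertips stand 8 mm ahead of it and the grasp point (between the pads) lies 11 mm behind it; y points along the fingers, z is the direction in which the jaws open and shut, and the axes are right-handed (so a half turn about y gives the same grasp; the last joint's range is limited). The gripper opens to 94 mm and grips with 3 to 60 N. Pads are 16 mm wide; open, the fingers measure 119 mm over their backs; the gripper's body (75 mm by 177 mm) begins 78 mm behind the grasp point.
Start: joints at [0.927, 0.245, 1.558, -0, 1.339, -0.174], TCP at [294.259, 579.591, 213.455] pointing down, gripper open.
Joint ranges: [-3.13, 3.13], [-1.02, 2.26], [0.13, 2.54], [-0.95, 4.09], [0.21, 2.88], [-2.74, 2.74]. Speed limits (rad/s): [2.57, 2.57, 3.14, 3.14, 3.14, 3.14].

### API

Orientations are given as a 3x3 rotation matrix whose columns are the frame's x, y, z axes.
In Python, from station import state, cams, manip gives the robot as it stands.
- The arm moves only by the tool servo_tool, never from a script. Its argument "series" is a list of rows, each an object with "angular": the turn, a rotation vector about the tool's x, y, z in rad, a list of three; "linear": the shift along the tool's x, y, z in cm, a list of three; "claw": the opening, from 0 (shut) to 1 (fully open). A call has 1 to 20 rows; each row shifts and turns the commanded pose from where the row before left it, along the tool's axes as they then stand; what a row does not reach is not made up. A row lasts 1/8 s, in which the tool goes at most 62.5 mm and 10.7 degrees, less where a joint would pass 70% of its speed; a pose out of reach is approached as far as the arm can. A call is refused whole if a number of a shift passes 6.25 or a number of a turn 0.188, either way. A call with a gripper value outside its range is refused whole. The fingers move at their own pace and stop on an object; "grip_force" is the grip in N (left out, the last holds). Time passes only in rows, so rows that do not move let the fingers close. It gives the time, the measured TCP pose, the force and the opening at its end, in the units of the state.
- state(): the state, without advancing time (a new reading comes with each control period).
- cams.camera(name): name is "side" or "top" or "wrist"; returns the picture (400x640x3 uint8, red, green, blue); there is no depth.
- cams.calibration(name): a dict with "camera_matrix" (3x3 intrinsics, pixels), "k1" (the pictures are not rectified: a ray, as slopes to the right and down, at radius r is drawn at 1 + k1 r^2 times it, then the intrinsics apply), "world_from_camera" (4x4, takes a point from camera to world coordinates). Camera axes: x right, y up, looking along -z (the intrinsics and any distortion apply to the point x, -y, -z); pixel columns grow to the right and rows downward; lengths in mm; the calibration is good to about 2 mm. A picture is of the moment at which its call begins: read the wrist's pose just before it. calibration takes no time and is no camera call; for the wrist camera it gives the pose at the moment of the call.
- manip.sign_off(): hands the job in, once; it reports no verdict.
The state is a dict: "time": time; "joints": joint angles; "joint_velocities": joint speeds; "joint_efforts": joint torques, N m; "ee_pos": TCP position; "tcp_rot": TCP orientation; "force": force on the tool from outside, world axes, zero at the start; "moment": the same for the moment, N m; "width": opening from 0.0 (shut) to 1.0 (fully open).
Only numpy, scipy, OpenCV 4.12 (cv2) and the standard library are available. Lean on these libraries where they do the work, as an engineer would, in place of code of your own. Each camera call takes 0.05 s, during which the arm holds its last target.

## Working session

There is one attempt and no reset: what is moved stays moved. The work goes in short steps, Python scripts to look and compute and a tool call to move; the robot and the scene stay as the last step left them, time stands still between calls to the robot, and variables do not carry over. Pictures are saved under pics/ and viewed, and the job is handed in when it is done.

Besides the shell and the picture viewer there is one more tool, called in YAML: its name, and indented under it one key for each argument. servo_tool: Moves the arm, as the interface text tells. Its arguments: {"type":"object","properties":{"series":{"type":"array"},"grip_force":{"type":"number"}},"required":["series"]}

```bash
ls; mkdir -p pics; python3 - <<'E'
from station import state,cams,manip
import cv2,numpy as np
s=state();print(s)
for n in("top","side"):
    im=cams.camera(n);cv2.imwrite(f"pics/{n}0.png",im[:,:,::-1])
    c=cams.calibration(n);print(n,c)
E
```

```text
pics
{'time': 0.0, 'joints': array([ 9.26890539e-01,  2.45785257e-01,  1.55900485e+00, -4.23507535e-05,
        1.33873414e+00, -1.74116340e-01]), 'joint_velocities': array([-0.00089228, -0.00044388, -0.00040866,  0.00130228, -0.00092098,
       -0.00153694]), 'joint_efforts': array([ 1.54368354e-03, -4.15826797e+01, -3.14609671e+01,  6.85372995e-02,
        3.31884949e-02, -1.26925097e-04]), 'ee_pos': array([293.90485008, 579.0897313 , 212.36872986]), 'tcp_rot': array([[ 8.91667886e-01, -1.12661841e-03,  4.52688757e-01],
       [-4.52690064e-01, -1.56954760e-03,  8.91666554e-01],
       [-2.94051404e-04, -9.99998134e-01, -1.90952415e-03]]), 'force': array([-0.40715803,  0.03116449,  0.74180173]), 'moment': array([-0.03126087,  0.00157533,  0.01661298]), 'width': 1.0012355148504823}
top {'camera_matrix': array([[392.66126729,   0.        , 313.52345535],
       [  0.        , 392.66126729, 197.34519074],
       [  0.        ,   0.        ,   1.        ]]), 'k1': 0.001828670658508063, 'world_from_camera': array([[ 4.51711822e-03,  9.94966216e-01, -1.00109063e-01,
         4.91027967e+02],
       [-9.99989736e-01,  4.52962848e-03, -1.02333791e-04,
        -2.02950311e+00],
       [ 3.51638199e-04,  1.00108498e-01,  9.94976465e-01,
         1.18662779e+03],
       [ 0.00000000e+00,  0.00000000e+00,  0.00000000e+00,
         1.00000000e+00]])}
side {'camera_matrix': array([[450.18379126,   0.        , 320.57787652],
       [  0.        , 450.18379126, 201.74414526],
       [  0.        ,   0.        ,   1.        ]]), 'k1': -0.0985304589934877, 'world_from_camera': array([[-9.09607375e-01,  3.21270875e-01, -2.63437749e-01,
         2.25064134e+02],
       [-4.15255672e-01, -7.23326615e-01,  5.51689528e-01,
         7.25769073e+02],
       [-1.33097578e-02,  6.11214883e-01,  7.91352777e-01,
         1.10767809e+03],
       [ 0.00000000e+00,  0.00000000e+00,  0.00000000e+00,
         1.00000000e+00]])}
```

View pics/top0.png

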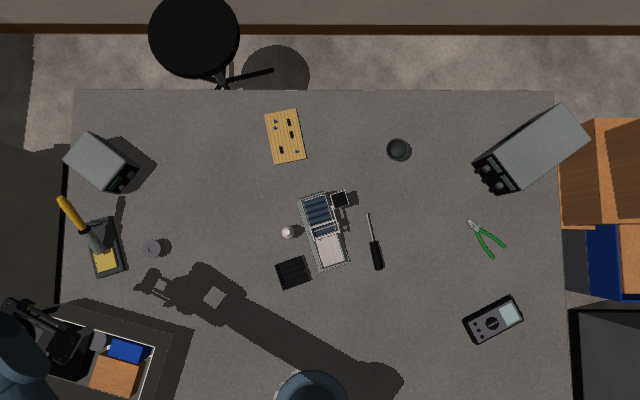

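View pics/side0.png

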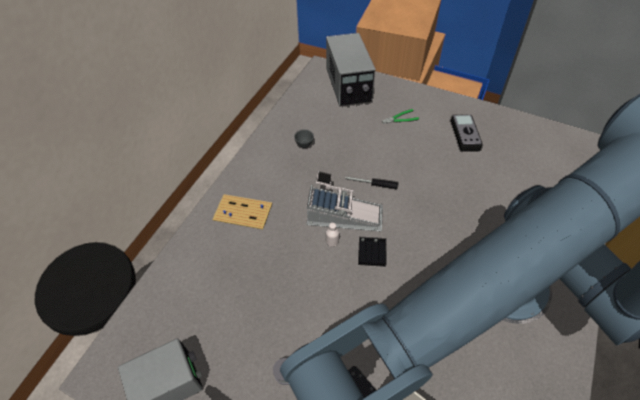

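```bash
python3 - <<'E'
import cv2
a=cv2.imread("pics/top0.png")[130:260,270:430];cv2.imwrite("pics/topz.png",cv2.resize(a,None,fx=4.6,fy=4.6,interpolation=2))
a=cv2.imread("pics/side0.png")[130:290,270:480];cv2.imwrite("pics/sidez.png",cv2.resize(a,None,fx=3.7,fy=3.7,interpolation=2))
E
```

```text
(no output)
```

View pics/topz.png

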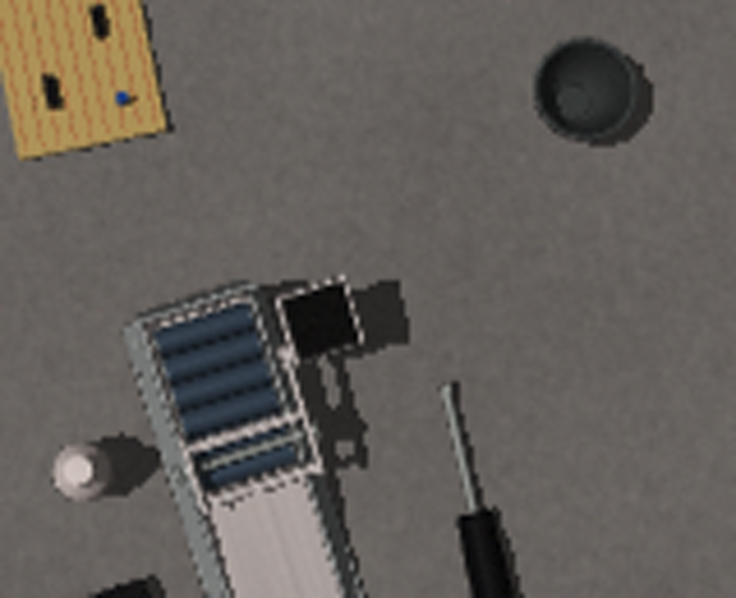

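View pics/sidez.png

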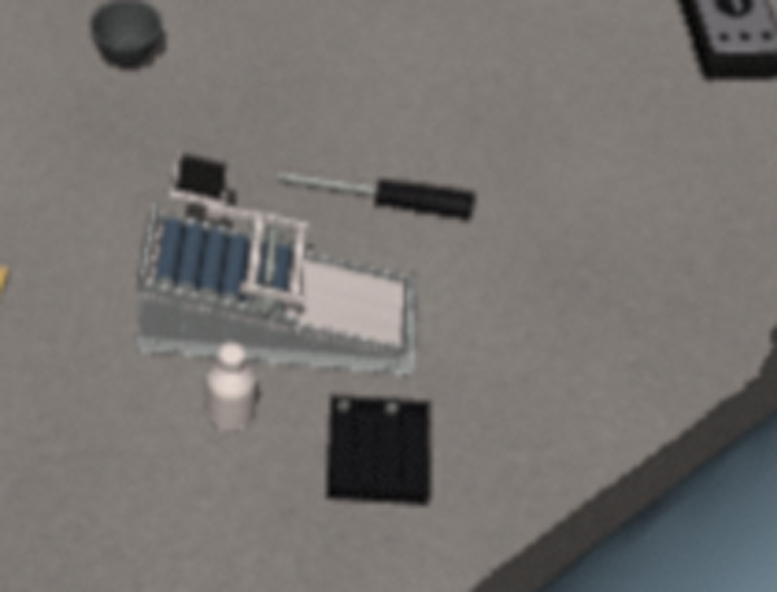

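```bash
cat > h.py <<'E'
import numpy as np,cv2
from station import state,cams,manip
def ray(c,px):
    K=np.array(c["camera_matrix"]);k=c["k1"]
    d=np.array([(px[0]-K[0,2])/K[0,0],(px[1]-K[1,2])/K[1,1]]);u=d.copy()
    for _ in range(20):u=d/(1+k*(u@u))
    T=np.array(c["world_from_camera"])
    v=T[:3,:3]@np.array([u[0],-u[1],-1]);return T[:3,3],v
def onz(c,px,z):
    o,v=ray(c,px);return o+v*(z-o[2])/v[2]
def proj(c,P):
    T=np.array(c["world_from_camera"]);K=np.array(c["camera_matrix"])
    p=T[:3,:3].T@(np.asarray(P,float)-T[:3,3]);u=np.array([p[0],-p[1]])/-p[2]
    u=u*(1+c["k1"]*(u@u));return K[0,0]*u[0]+K[0,2],K[1,1]*u[1]+K[1,2]
def tri(r1,r2):
    A=[];b=[]
    for o,v in(r1,r2):
        v=v/np.linalg.norm(v);M=np.eye(3)-np.outer(v,v);A.append(M);b.append(M@o)
    p=np.linalg.lstsq(np.vstack(A),np.hstack(b),rcond=None)[0]
    return p,[np.linalg.norm(M@p-bb) for M,bb in zip(A,b)]
E
python3 - <<'E'
from h import *
t=cams.calibration("top");s=cams.calibration("side")
print("tri",tri(ray(t,(340,199.6)),ray(s,(324.6,177.6))))
print("top z87",onz(t,(340,199.6),87),"side",onz(s,(324.6,177.6),87))
im=cv2.imread("pics/top0.png");b=im.astype(int)
m=np.zeros(im.shape[:2],np.uint8)
m[185:212,328:350]=(b.max(2)<26)[185:212,328:350]*255
n,l,st,ce=cv2.connectedComponentsWithStats(m)
for i in range(1,n):
    if st[i,4]>60:
        p=np.argwhere(l==i)[:,::-1].astype(np.float32);r=cv2.minAreaRect(p);print(st[i],ce[i],r,onz(t,ce[i],87))
        q=cv2.boxPoints(r);Q=[onz(t,x,87)[:2] for x in q];print(Q)
# blue cells
hs=cv2.cvtColor(im,cv2.COLOR_BGR2HSV);m=((hs[...,0]>95)&(hs[...,0]<120)&(hs[...,1]>70)).astype(np.uint8)*255
z=np.zeros_like(m);z[185:240,295:345]=m[185:240,295:345]
n,l,st,ce=cv2.connectedComponentsWithStats(z)
for i in range(1,n):
    if st[i,4]>15:
        p=np.argwhere(l==i)[:,::-1].astype(np.float32);r=cv2.minAreaRect(p)
        print(st[i],ce[i],r,onz(t,ce[i],65),[onz(t,x,65)[:2].round(1) for x in cv2.boxPoints(r)])
# screwed corners
for px in [(317,271),(348,262),(300,195)]:print(px,onz(t,px,0))
E
```

```text
tri (array([594.84701131, -77.22667073,  81.90729701]), [np.float64(1.3457919252903803), np.float64(1.345791925290082)])
top z87 [595.63078452 -76.42311986  87.        ] side [591.725979   -73.63379655  87.        ]
[332 192  16  15 168] [339.23809524 199.13690476] ((339.2500305175781, 199.25001525878906), (12.649110794067383, 12.965338706970215), 71.56504821777344) [596.92972007 -74.28255335  87.        ]
[array([607.68023332, -51.38712192]), array([619.4608877 , -86.06107946]), array([585.56249938, -97.19744949]), array([573.8536188 , -62.61810571])]
[304 196  27  29 496] [316.84274194 210.03427419] ((316.7597961425781, 210.23130798339844), (24.637514114379883, 20.52132225036621), 72.6459732055664) [567.42922874 -11.57735644  65.        ] [array([591.7,  27.4]), array([609.6, -28.8]), array([542.2, -49.9]), array([524.5,   5.9])]
[314 223  18   7  22] [321.81818182 225.95454545] ((322.6000061035156, 225.80001831054688), (1.26491117477417, 17.708755493164062), 71.56504821777344) [522.04019306 -25.92401942  65.        ] [array([516.1,  -3.7]), array([532.3, -51.5]), array([528.9, -52.7]), array([512.7,  -4.8])]
[314 227  20   9  66] [323.72727273 230.92424242] ((323.5, 230.99998474121094), (3.4785051345825195, 19.922346115112305), 71.56504821777344) [507.95146698 -31.39183622  65.        ] [array([503.4,  -2.3]), array([521.5, -56.1]), array([512.1, -59.2]), array([494. ,  -5.5])]
(317, 271) [389.80829764 -13.26709733   0.        ]
(348, 262) [ 416.74784189 -105.78816607    0.        ]
(300, 195) [617.39590502  39.22298857   0.        ]
```

The top view (zoomed) has the paddle as a dark square at about (340,199.5) and four blue cells uphill at about (317,210). The side view has the paddle at about (324.6,177.6). That gives a paddle centre of roughly (596,-75,87) and a dispenser yaw of about 17.4°, with its origin near (516,-27). Next I turn the tool, close the gripper and move above the paddle.

servo_tool:
  series:
    - {"angular": [0, -0.155, 0], "linear": [0, 0, 0], "claw": 0}
    - {"angular": [0, -0.155, 0], "linear": [0, 0, 0], "claw": 0}
    - {"angular": [0, -0.155, 0], "linear": [0, 0, 0], "claw": 0}
    - {"angular": [0, -0.155, 0], "linear": [0, 0, 0], "claw": 0}
    - {"angular": [0, -0.155, 0], "linear": [0, 0, 0], "claw": 0}
    - {"angular": [0, 0, 0], "linear": [0.65, 0, -5.1], "claw": 0}
    - {"angular": [0, 0, 0], "linear": [0.65, 0, -5.1], "claw": 0}
    - {"angular": [0, 0, 0], "linear": [0.65, 0, -5.1], "claw": 0}
    - {"angular": [0, 0, 0], "linear": [0.65, 0, -5.1], "claw": 0}
    - {"angular": [0, 0, 0], "linear": [0.65, 0, -5.1], "claw": 0}
    - {"angular": [0, 0, 0], "linear": [0.65, 0, -5.1], "claw": 0}
    - {"angular": [0, 0, 0], "linear": [0.65, 0, -5.1], "claw": 0}
    - {"angular": [0, 0, 0], "linear": [0.65, 0, -5.1], "claw": 0}
    - {"angular": [0, 0, 0], "linear": [0.65, 0, -5.1], "claw": 0}
    - {"angular": [0, 0, 0], "linear": [0.65, 0, -5.1], "claw": 0}
    - {"angular": [0, 0, 0], "linear": [0, 0, 0], "claw": 0}

```text
time: 2.1
ee_pos: [510.2, 110.2, 213.1]
tcp_rot: [[0.955, -0.001, -0.296], [0.296, -0.0, 0.955], [-0.001, -1.0, -0.0]]
force: [-0.9, 0.8, -0.4]
width: 0.008
```

servo_tool:
  series:
    - {"angular": [0, 0, 0], "linear": [0.7, 0, -4], "claw": 0}
    - {"angular": [0, 0, 0], "linear": [0.7, 0, -4], "claw": 0}
    - {"angular": [0, 0, 0], "linear": [0.7, 0, -4], "claw": 0}
    - {"angular": [0, 0, 0], "linear": [0, 0, 0], "claw": 0}

```text
time: 2.6
ee_pos: [565.9, 4.0, 213.0]
tcp_rot: [[0.954, -0.001, -0.299], [0.299, 0.0, 0.954], [-0.001, -1.0, 0.001]]
force: [-0.6, 0.7, -0.4]
width: 0.006
```

```bash
python3 - <<'E'
from h import *
c=cams.calibration("wrist");im=cams.camera("wrist");cv2.imwrite("pics/w1.png",im[:,:,::-1])
np.save("c1.npy",c,allow_pickle=True);print(c,state()["ee_pos"])
for d in [(62,-70,87)]:
    R=np.array([[.954,-.299],[.299,.954]]);p=R@np.array(d[:2])+[516,-27];print(proj(c,[*p,87]))
E
```

```text
{'camera_matrix': array([[307.94710981,   0.        , 321.49652495],
       [  0.        , 307.94710981, 197.66517955],
       [  0.        ,   0.        ,   1.        ]]), 'k1': 0.008294879671630749, 'world_from_camera': array([[-2.99331544e-01, -9.21163450e-01, -2.48713742e-01,
         4.94049165e+02],
       [ 9.54148919e-01, -2.88796440e-01, -7.87175776e-02,
        -1.93107151e+01],
       [ 6.84112035e-04, -2.60872602e-01,  9.65372994e-01,
         3.85398292e+02],
       [ 0.00000000e+00,  0.00000000e+00,  0.00000000e+00,
         1.00000000e+00]])} [565.33664856   5.04671981 212.93890794]
(np.float64(237.63080287294486), np.float64(197.6537522156143))
```

View pics/w1.png

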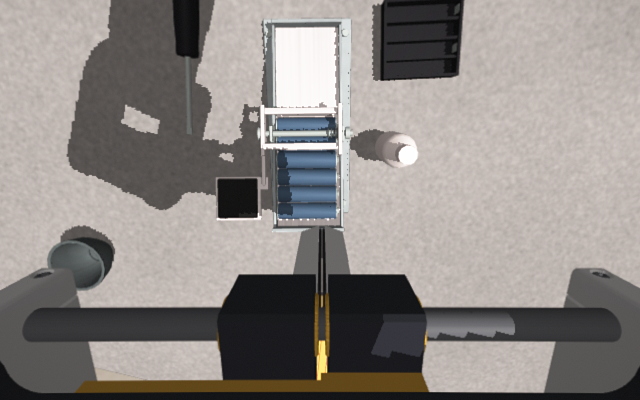

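The wrist view shows the paddle as a black square centred at (238,198.5). I predicted (237.6,197.7), so the estimate agrees. Moving over it and going down to just above contact.

servo_tool:
  series:
    - {"angular": [0, 0, 0], "linear": [0.18, 0, -2.9], "claw": 0}
    - {"angular": [0, 0, 0], "linear": [0.18, 0, -2.8], "claw": 0}
    - {"angular": [0, 0, 0], "linear": [0.16, 0, -2.8], "claw": 0}
    - {"angular": [0, 0, 0], "linear": [0, 2.5, 0], "claw": 0}
    - {"angular": [0, 0, 0], "linear": [0, 4, 0], "claw": 0}
    - {"angular": [0, 0, 0], "linear": [0, 3, 0], "claw": 0}
    - {"angular": [0, 0, 0], "linear": [0, 1, 0], "claw": 0}
    - {"angular": [0, 0, 0], "linear": [0, 0, 0], "claw": 0}

```text
time: 3.65
ee_pos: [595.9, -73.8, 108.4]
tcp_rot: [[0.953, -0.001, -0.302], [0.302, 0.0, 0.953], [-0.001, -1.0, 0.001]]
force: [-0.6, 0.3, 1.2]
width: 0.003
```

```bash
python3 - <<'E'
from h import *
a=cams.camera("wrist")[:,:,::-1];b=cams.camera("side")[130:290,250:450,::-1]
cv2.imwrite("pics/w2.png",a);cv2.imwrite("pics/s2.png",cv2.resize(b,None,fx=3.7,fy=3.7,interpolation=2));print(state()["ee_pos"],state()["force"])
E
```

```text
[597.04276648 -74.65707306 110.07344997] [ 0.43700657  1.27473711 -0.21519433]
```

View pics/w2.png

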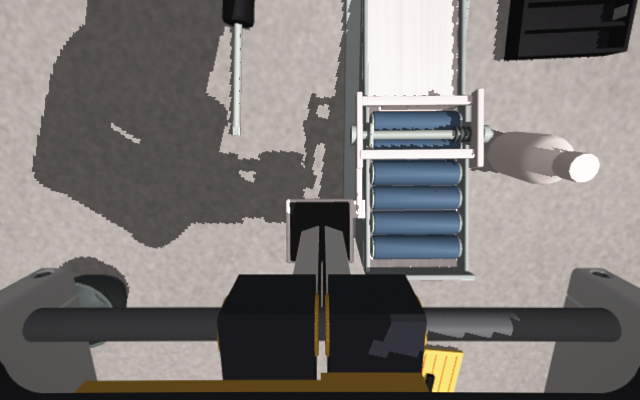

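View pics/s2.png

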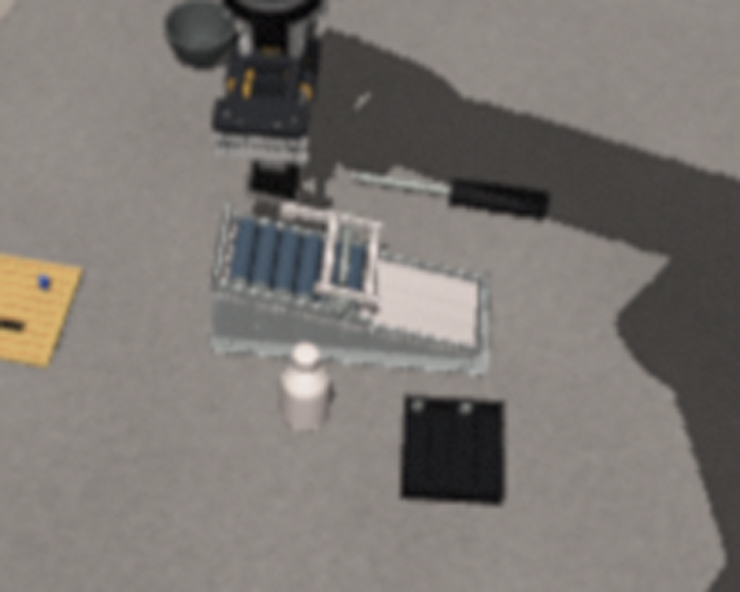

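The wrist view has the finger tip centred on the paddle (tip column 322, paddle 288–354), clear of the lever and the chute. I press down now.

servo_tool:
  series:
    - {"angular": [0, 0, 0], "linear": [0, 0.6, 0], "claw": 0}
    - {"angular": [0, 0, 0], "linear": [0, 0.6, 0], "claw": 0}
    - {"angular": [0, 0, 0], "linear": [0, 0.6, 0], "claw": 0}
    - {"angular": [0, 0, 0], "linear": [0, 0.6, 0], "claw": 0}
    - {"angular": [0, 0, 0], "linear": [0, 0.6, 0], "claw": 0}
    - {"angular": [0, 0, 0], "linear": [0, 0.6, 0], "claw": 0}
    - {"angular": [0, 0, 0], "linear": [0, 0.4, 0], "claw": 0}
    - {"angular": [0, 0, 0], "linear": [0, 0.2, 0], "claw": 0}
    - {"angular": [0, 0, 0], "linear": [0, 0, 0], "claw": 0}

```text
time: 4.88
ee_pos: [598.3, -75.1, 68.4]
tcp_rot: [[0.954, 0.005, -0.3], [0.3, -0.0, 0.954], [0.004, -1.0, -0.002]]
force: [1.3, 2.7, 8.3]
width: 0.008
```

servo_tool:
  series:
    - {"angular": [0, 0, 0], "linear": [0, 0.2, 0], "claw": 0}
    - {"angular": [0, 0, 0], "linear": [0, 0.2, 0], "claw": 0}
    - {"angular": [0, 0, 0], "linear": [0, 0, 0], "claw": 0}

```text
time: 5.25
ee_pos: [598.1, -75.1, 65.5]
tcp_rot: [[0.954, 0.004, -0.3], [0.3, -0.0, 0.954], [0.003, -1.0, -0.001]]
force: [-1.7, 2.8, 15.5]
width: 0.007
```

servo_tool:
  series:
    - {"angular": [0, 0, 0], "linear": [0, 0.1, 0], "claw": 0}
    - {"angular": [0, 0, 0], "linear": [0, 0, 0], "claw": 0}
    - {"angular": [0, 0, 0], "linear": [0, 0, 0], "claw": 0}
    - {"angular": [0, 0, 0], "linear": [0, 0, 0], "claw": 0}
    - {"angular": [0, 0, 0], "linear": [0, 0, 0], "claw": 0}
    - {"angular": [0, 0, 0], "linear": [0, 0, 0], "claw": 0}
    - {"angular": [0, 0, 0], "linear": [0, 0, 0], "claw": 0}
    - {"angular": [0, 0, 0], "linear": [0, 0, 0], "claw": 0}
    - {"angular": [0, 0, 0], "linear": [0, 0, 0], "claw": 0}
    - {"angular": [0, 0, 0], "linear": [0, 0, 0], "claw": 0}

```text
time: 6.5
ee_pos: [598.2, -75.1, 65.3]
tcp_rot: [[0.954, 0.004, -0.301], [0.301, -0.0, 0.954], [0.003, -1.0, -0.001]]
force: [-3.6, 3.2, 19.6]
width: 0.004
```

```bash
python3 - <<'E'
from h import *
a=cams.camera("wrist")[:,:,::-1];cv2.imwrite("pics/w3.png",a);print(state()["ee_pos"],state()["force"])
E
```

```text
[598.19349359 -75.11678682  65.30960673] [-3.70565267  2.8029338  19.75946447]
```

View pics/w3.png

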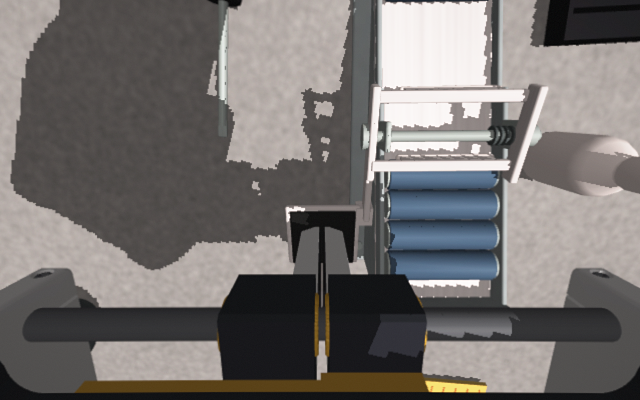

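The two front cells have rolled out of view down the chute, and four remain behind the stop blade (rows 180, 206, 235, 264). At 19.6 N the paddle is on its stop. I let it up now.

servo_tool:
  series:
    - {"angular": [0, 0, 0], "linear": [0, -0.8, 0], "claw": 0}
    - {"angular": [0, 0, 0], "linear": [0, -0.8, 0], "claw": 0}
    - {"angular": [0, 0, 0], "linear": [0, -0.8, 0], "claw": 0}
    - {"angular": [0, 0, 0], "linear": [0, -0.8, 0], "claw": 0}
    - {"angular": [0, 0, 0], "linear": [0, -0.8, 0], "claw": 0}
    - {"angular": [0, 0, 0], "linear": [0, -0.8, 0], "claw": 0}
    - {"angular": [0, 0, 0], "linear": [0, -3, 0], "claw": 0}
    - {"angular": [0, 0, 0], "linear": [0, -3, 0], "claw": 0}
    - {"angular": [0, 0, 0], "linear": [0, -2, 0], "claw": 0}
    - {"angular": [0, 0, 0], "linear": [0, 0, 0], "claw": 0}
    - {"angular": [0, 0, 0], "linear": [0, 0, 0], "claw": 0}
    - {"angular": [0, 0, 0], "linear": [0, 0, 0], "claw": 0}
    - {"angular": [0, 0, 0], "linear": [0, 0, 0], "claw": 0}

```text
time: 8.18
ee_pos: [595.6, -74.8, 188.4]
tcp_rot: [[0.954, -0.002, -0.3], [0.3, 0.001, 0.954], [-0.001, -1.0, 0.001]]
force: [-1.1, -0.1, 0.4]
width: 0.005
```

```bash
python3 - <<'E'
from h import *
a=cams.camera("wrist")[:,:,::-1];cv2.imwrite("pics/w4.png",a);print(state()["ee_pos"],state()["force"])
E
```

```text
[595.75538236 -74.90035918 188.68030262] [-0.42972972 -0.3374097  -0.48091827]
```

View pics/w4.png

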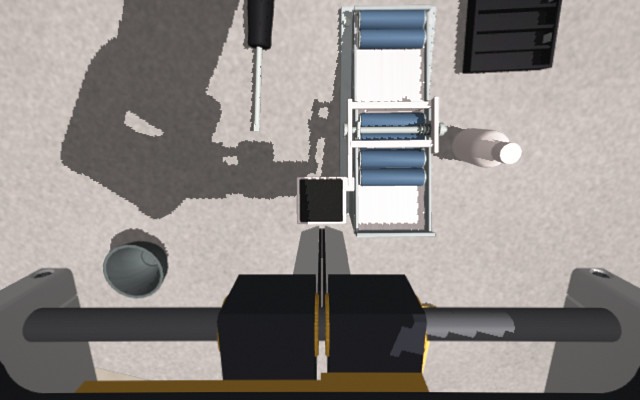

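Two cells lie at the lip (rows 20 and 38), the gate is closed, and the rest have rolled down to it (rows 125, 160 and 175, one hidden under the crossbar). Now the second stroke.

servo_tool:
  series:
    - {"angular": [0, 0, 0], "linear": [0, 2, 0], "claw": 0}
    - {"angular": [0, 0, 0], "linear": [0, 3, 0], "claw": 0}
    - {"angular": [0, 0, 0], "linear": [0, 2, 0], "claw": 0}
    - {"angular": [0, 0, 0], "linear": [0, 0.8, 0], "claw": 0}
    - {"angular": [0, 0, 0], "linear": [0, 0, 0], "claw": 0}

```text
time: 8.85
ee_pos: [595.9, -74.9, 111.0]
tcp_rot: [[0.954, -0.001, -0.301], [0.301, 0.0, 0.954], [-0.001, -1.0, 0.0]]
force: [0.2, 0.3, -0.3]
width: 0.001
```

servo_tool:
  series:
    - {"angular": [0, 0, 0], "linear": [0, 0.6, 0], "claw": 0}
    - {"angular": [0, 0, 0], "linear": [0, 0.6, 0], "claw": 0}
    - {"angular": [0, 0, 0], "linear": [0, 0.6, 0], "claw": 0}
    - {"angular": [0, 0, 0], "linear": [0, 0.6, 0], "claw": 0}
    - {"angular": [0, 0, 0], "linear": [0, 0.6, 0], "claw": 0}
    - {"angular": [0, 0, 0], "linear": [0, 0.6, 0], "claw": 0}
    - {"angular": [0, 0, 0], "linear": [0, 0.5, 0], "claw": 0}
    - {"angular": [0, 0, 0], "linear": [0, 0.4, 0], "claw": 0}
    - {"angular": [0, 0, 0], "linear": [0, 0.2, 0], "claw": 0}
    - {"angular": [0, 0, 0], "linear": [0, 0, 0], "claw": 0}

```text
time: 10.1
ee_pos: [598.2, -75.1, 66.5]
tcp_rot: [[0.954, 0.004, -0.3], [0.3, -0.0, 0.954], [0.004, -1.0, -0.002]]
force: [0.7, 2.4, 9.5]
width: 0.003
```

servo_tool:
  series:
    - {"angular": [0, 0, 0], "linear": [0, 0.3, 0], "claw": 0}
    - {"angular": [0, 0, 0], "linear": [0, 0, 0], "claw": 0}
    - {"angular": [0, 0, 0], "linear": [0, 0, 0], "claw": 0}
    - {"angular": [0, 0, 0], "linear": [0, 0, 0], "claw": 0}
    - {"angular": [0, 0, 0], "linear": [0, 0, 0], "claw": 0}
    - {"angular": [0, 0, 0], "linear": [0, 0, 0], "claw": 0}
    - {"angular": [0, 0, 0], "linear": [0, 0, 0], "claw": 0}
    - {"angular": [0, 0, 0], "linear": [0, 0, 0], "claw": 0}
    - {"angular": [0, 0, 0], "linear": [0, 0, 0], "claw": 0}
    - {"angular": [0, 0, 0], "linear": [0, 0, 0], "claw": 0}
    - {"angular": [0, 0, 0], "linear": [0, 0, 0], "claw": 0}
    - {"angular": [0, 0, 0], "linear": [0, 0, 0], "claw": 0}

```text
time: 11.6
ee_pos: [598.3, -75.1, 65.4]
tcp_rot: [[0.954, 0.004, -0.301], [0.301, -0.001, 0.954], [0.004, -1.0, -0.002]]
force: [-4.4, 3.1, 18.3]
width: 0.007
```

```bash
python3 - <<'E'
from h import *
a=cams.camera("wrist")[:,:,::-1];cv2.imwrite("pics/w5.png",a);print(state()["ee_pos"],state()["force"])
E
```

```text
[598.26724519 -75.06088651  65.34102704] [-3.97608996  3.61588287 18.59447542]
```

View pics/w5.png

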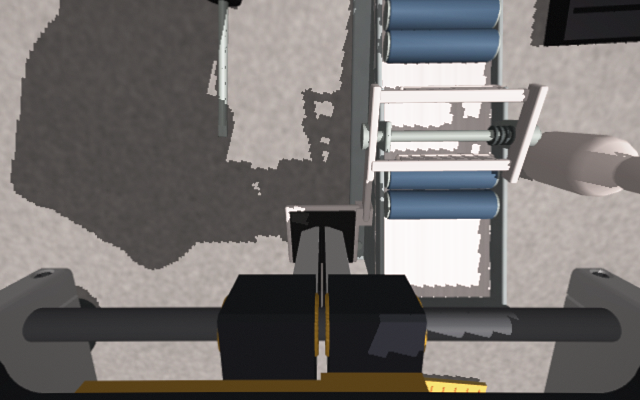

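Cells 3 and 4 are now in the trough (rows 14 and 44), and two remain behind the blade (rows 180 and 205). I let the paddle up again.

servo_tool:
  series:
    - {"angular": [0, 0, 0], "linear": [0, -0.8, 0], "claw": 0}
    - {"angular": [0, 0, 0], "linear": [0, -0.8, 0], "claw": 0}
    - {"angular": [0, 0, 0], "linear": [0, -0.8, 0], "claw": 0}
    - {"angular": [0, 0, 0], "linear": [0, -0.8, 0], "claw": 0}
    - {"angular": [0, 0, 0], "linear": [0, -0.8, 0], "claw": 0}
    - {"angular": [0, 0, 0], "linear": [0, -0.8, 0], "claw": 0}
    - {"angular": [0, 0, 0], "linear": [0, -3, 0], "claw": 0}
    - {"angular": [0, 0, 0], "linear": [0, -4, 0], "claw": 0}
    - {"angular": [0, 0, 0], "linear": [0, -2, 0], "claw": 0}
    - {"angular": [0, 0, 0], "linear": [0, 0, 0], "claw": 0}
    - {"angular": [0, 0, 0], "linear": [0, 0, 0], "claw": 0}
    - {"angular": [0, 0, 0], "linear": [0, 0, 0], "claw": 0}
    - {"angular": [0, 0, 0], "linear": [0, 0, 0], "claw": 0}
    - {"angular": [0, 0, 0], "linear": [0, 0, 0], "claw": 0}
    - {"angular": [0, 0, 0], "linear": [0, 0, 0], "claw": 0}
    - {"angular": [0, 0, 0], "linear": [0, 0, 0], "claw": 0}
    - {"angular": [0, 0, 0], "linear": [0, 0, 0], "claw": 0}

```text
time: 13.78
ee_pos: [596.1, -75.0, 199.5]
tcp_rot: [[0.954, 0.0, -0.3], [0.3, -0.0, 0.954], [0.0, -1.0, -0.0]]
force: [-0.1, 0.2, -0.9]
width: 0.005
```

```bash
python3 - <<'E'
from h import *
a=cams.camera("wrist")[:,:,::-1];cv2.imwrite("pics/w6.png",a);c=cams.calibration("wrist");print(state()["ee_pos"],state()["force"])
hs=cv2.cvtColor(np.ascontiguousarray(a),cv2.COLOR_BGR2HSV);m=((hs[...,0]>95)&(hs[...,0]<120)&(hs[...,1]>70)).astype(np.uint8)*255
m[:,:330]=0;m[:,450:]=0
R=np.array([[.954,-.299],[.299,.954]])
n,l,st,ce=cv2.connectedComponentsWithStats(m)
for i in range(1,n):
    if st[i,4]>60:print(st[i],ce[i],[ (R.T@(onz(c,ce[i],z)[:2]-[516,-27])).round(1) for z in(40,60)])
b=cams.camera("side")[130:290,250:450,::-1];cv2.imwrite("pics/s6.png",cv2.resize(b,None,fx=3.7,fy=3.7,interpolation=2))
b=cams.camera("wrist")[:,:,::-1];print(np.abs(a.astype(int)-b)[:240,330:450].max())
E
```

```text
[596.12622899 -74.94584904 199.52617139] [-0.51945751 -0.3770944   0.23706945]
[ 359   13   62   73 4382] [389.86421725  48.80511182] [array([-75.7,  -3.2]), array([-71.9,  -7.3])]
[360 113  61  13 710] [389.96478873 118.41830986] [array([-9.4,  1. ]), array([-9.6, -3.3])]
[360 132  61   6 323] [390.52012384 134.77089783] [array([7.4, 2.6]), array([ 6.1, -1.8])]
82
```

View pics/w6.png

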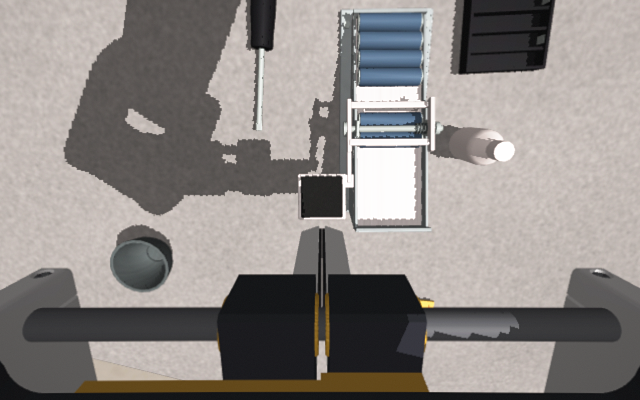

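View pics/s6.png

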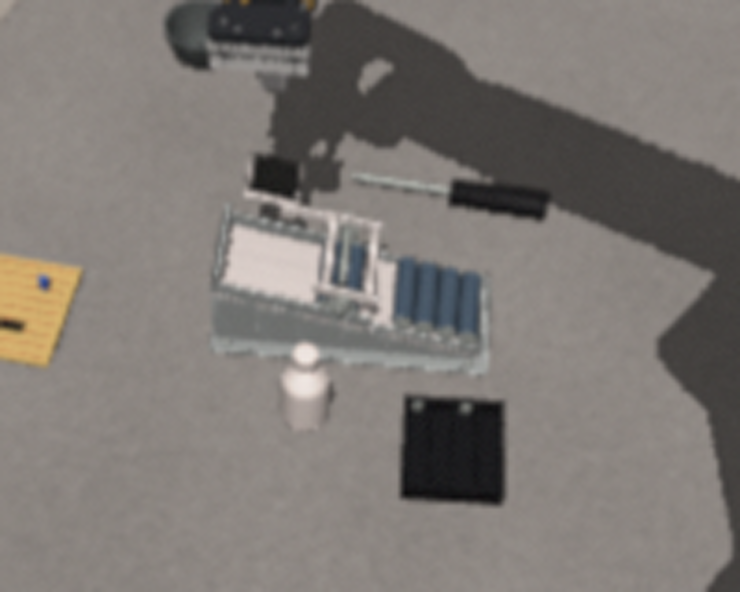

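Four cells lie square in the trough (side view, columns 405–470), two are behind the closed gate (columns 340–358), the rocker is up and the arm is clear. Handing in.

```bash
python3 - <<'E'
from h import *
print(manip.sign_off(), state()["time"])
E
```

```text
the job is handed in; nothing more can be done
the job is handed in; nothing more can be done
```

I pressed the paddle fully down twice with the closed fingertips and let it come all the way back up each time. The job was handed in at about 14 s of the 45 s allowed. No verdict was reported.

- **Strokes:** the paddle was on its stop both times, at about 19.6 N and 18.5 N against the 9 N needed at the bottom. The rocker angle was not measured.
- **After the first stroke:** the wrist view showed two cells at the lip and the rest rolled down to the closed gate. One of those was hidden under the rocker's crossbar; I had counted four behind the blade just before letting up.
- **Last pictures (wrist and side):**
  - Four cells lie side by side and square in the trough, centred near dispenser x = -74 mm.
  - Two cells are behind the closed gate, near x = -9 and +7 mm.
  - The paddle is up, the gripper is about 100 mm clear of it, and the contact force reads zero within noise.
- **Bystanders:** the ones in view looked unmoved by eye; I did not measure them.
- **Check that did not settle:** I compared two final wrist frames to confirm the cells were at rest, and some pixels differed by up to 82 levels. I took this as edge flicker and did not pursue it. The cells had had about 1 s to settle with the paddle up.

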